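Feed a breaker tray past the stop gate

TASK

Feed the blue tray of breakers along the aluminium chute until it is fully home against the dark end stop: keep the gate's yellow pad pressed down with one fingertip, so that the red gate leaf stays below the chute floor, while another fingertip pushes the tray from behind. The tray must not bump or rub on the gate, so hold the pad down until the whole tray is past; then let the gate spring back up behind it. Only push: do not lift or tip the tray, and leave the plug, the spare breaker and the terminal block beside the chute where they are.

Things in the scene. Friction and masses are not known exactly. Their poses are not given: they have to be found in the camera images.
- chute: Fixed straight open-topped aluminium chute; the tray travels along its own +y. Origin on the table under its centre line, z up. Floor 65 mm above the table, from y = -220 mm (open entry) to y = 170 (end stop). Channel 60 mm wide (x = -30 to 30) between 4 mm thick walls, tops at z = 87. A slot in the floor at y = 62 to 74 passes the gate leaf. The gate's yellow pad is on the +x side.
- end_stop (a point): Centre of the end stop's face at floor level (chute x = 0, y = 170, z = 65 mm). The dark steel stop is 45 mm tall and 68 mm wide.
- gate (a joint): Angle (rad) of the hinged gate, one rigid part: yellow pad, arm under the floor, red leaf. 0: shut, leaf up, pad level; grows as the pad is pressed down, to a stop at 0.40. The leaf clears the tray from 0.20 on. A spring shuts it: pressing mid-width takes about 3 N to start, 8 N at 0.33; more nearer the hinge.
- gate_hinge (a point): Middle of the gate's hinge axle, parallel to the chute's y, at chute x = 105, y = -50, z = 85 mm, outside the pad. Two grey posts, 90 mm tall, carry it at chute y = -226 and 127.
- gate_pad (a point): Centre of the top face of the yellow pad, moving with it; shut: chute x = 62, y = -50, z = 88 mm. The pad is a plate 40 mm wide (chute x = 42 to 82), 335 mm long (chute y = -217 to 117), 4 mm thick; press it anywhere along its length, fingers may slide along it. Its middle line is 43 mm from the hinge and goes down 13 mm for 0.31 rad.
- gate_leaf (a point): Fixed point at floor level in the middle of the gate's slot (chute x = 0, y = 68, z = 65 mm). The red leaf, 38 mm wide and 5 mm thick, stands 14 mm above it when shut.
- tray: Loose blue tray, 54 mm wide (x), 80 long (y), 0.35 to 0.7 kg, in the chute, its y along the chute's +y. Origin: centre of its underside. Flat end plates 34 mm tall, 54 wide at y = -40 (rear, push here) and 40 (front). It carries fixed black breakers (42 mm tall) and white and red connectors. Home: front against the end stop, origin at chute y = 130 mm, rear at 90, 20 past the leaf.
- plug: Bystander: white mains plug lying on its back, 46 x 65 x 39 mm, brass pins up; origin under its body's centre, on the table.
- spare_breaker: Bystander: upright black spare breaker, 24 x 34 x 54 mm; origin under its centre, on the table.
- terminal_block: Bystander: white terminal block, 40 x 50 x 30 mm, brass screws on top; origin under its centre, on the table.
Things that resemble listed ones, but are neither listed nor needed, are in the scene too. There is more than one size of the tray; the job needs the middle-sized.

How it is judged:
By the outcome, as a careful person would: the job done as asked, in the order asked, and still so for the second after the job is handed in, with the robot touching nothing.
It also fails if it takes over 35 s, if anything falls off the work surface, if the arm or the gripper's body presses on something with over 40 N, if the wrist force passes 120 N, or if a joint passes its speed limit or range.

ROBOT

A 7-joint arm with a two-finger parallel gripper is mounted at the origin on the work surface. World frame = base frame: x ahead of the robot, y to its left, z up, the work surface at z = 0. Lengths are in m, angles in rad, forces in N, time in s.
With the tool pointing down it reaches from about 0.35 to 0.775 m from the base axis. Payload 3.1 kg.
Tool frame: the origin (TCP) lies on the centre line of the jaws, within the pads' length; the fingertips stand 14 mm ahead of it and the grasp point (between the pads) lies 5 mm behind it; z points along the fingers, y is the line along which they close (so a half turn about z gives the same grasp; the last joint's range is limited). The gripper opens to 85 mm and grips with 20 to 120 N. Pads are 22 mm wide; open, the fingers measure 114 mm over their backs; the gripper's body (76 mm by 85 mm) begins 54 mm behind the grasp point. The pads swing forward as they close: fully open they stand 13 mm farther back than shut.
Start: joints at [1.062, 0.311, 0.014, 1.512, -0.004, 1.319, -0.027], TCP at [0.248, -0.491, 0.213] pointing down, gripper open.
Joint ranges: [-2.7, 2.7], [-0.3, 1.91], [-1.27, 1.3], [0.12, 2.57], [-1.44, 4.58], [0.2, 2.03], [-3.05, 3.05]. Speed limits (rad/s): [2.79, 2.79, 3.14, 3.14, 3.14, 3.14, 3.14].

INTERFACE

Orientations are given as a 3x3 rotation matrix whose columns are the frame's x, y, z axes.
In Python, from cell import get_state, grab_frame, get_calibration, job_done, look_for, silhouettes gives the robot as it stands. The module is installed in compiled form; this text tells all that it offers.
- The arm moves only by the shell command python3 -m creep 'ROWS'. ROWS is JSON, a list of rows, each an object with "gripper": the gripper's target within -1 to 1 (shut at 1, half-way at 0, fully open at -1); "slide": the shift along the tool's x, y, z as a fraction of full scale, a list of three; "rot": the turn, a rotation vector about the tool's x, y, z as a fraction of full scale, a list of three. In form: [{"gripper": gripper, "slide": [dx, dy, dz], "rot": [wx, wy, wz]}, ...]. A call has 1 to 20 rows; each row shifts and turns the commanded pose from where the row before left it, along the tool's axes as they then stand; what a row does not reach is not made up. Full scale, the value 1, is 0.03 m for a shift and 90 degrees for a turn. A row lasts 1/8 s, in which the tool goes at most 62.5 mm and 10.7 degrees, less where a joint would pass 70% of its speed; a pose out of reach is approached as far as the arm can. A call with a number of a shift or a turn outside -1 to 1 is refused whole. A call with a gripper value outside its range is refused whole. The fingers move at their own pace and stop on an object; the grip force is fixed at half the most. Time passes only in rows, so rows that do not move let the fingers close. It gives the time, the measured TCP pose, the force, the opening and the grip force at its end, in the units of the state.
- get_state(): the state, without advancing time (a new reading comes with each control period).
- grab_frame(name): name is "side" or "top" or "wrist"; returns the picture (384x512x3 uint8, red, green, blue); there is no depth.
- get_calibration(name): a dict with "fx", "fy", "cx", "cy" (pixels), "dist_coeffs" ([k1, k2, p1, p2, k3] as OpenCV has them; the pictures are not rectified), "extrinsics" (4x4, takes a point from camera to world coordinates); the wrist camera has in their place "tool_from_camera" (4x4, takes a point from camera to tool coordinates, whose origin is the TCP and whose axes are the flange's). Camera axes: x right, y down, z forward; pixel columns grow to the right and rows downward; lengths in m; the calibration is good to about 2 mm. A picture is of the moment at which its call begins: read the wrist's pose just before it. get_calibration takes no time and is no camera call.
- job_done(): hands the job in; it is judged then, once.
Trained networks look in the newest picture that a camera, given by its name, has taken for a name from the list of things; names that differ only in an ending like _2 or _b are one class to them, and where a whole thing is asked for, a point or a joint stands for the part that bears it (a point fixed in the world has none). Each returns a list of dicts, best first, with "confidence" (0 to 1); they miss things now and then, are a little off and sometimes report something else, mostly with a low value. They report only what shows in the picture. A call takes as long as a camera call. They do not tell look-alikes from the thing itself.
- look_for(camera, target): "uv" ([column, row] in pixels, amid what is visible of it).
- silhouettes(camera, target): "region" (384x512 bool, what is visible of it) and "uv" ([column, row] in pixels, amid what is visible of it).
The state is a dict: "t": time; "joints": joint angles; "qd": joint speeds; "joint_torque": joint torques, N m; "position": TCP position; "orientation": TCP orientation; "contact_force": force on the tool from outside, world axes, zero at the start; "ft_torque": the same for the moment, N m; "grip_width": opening from 0.0 (shut) to 1.0 (fully open); "finger_force": force on a finger pad.
Only numpy, scipy, OpenCV 4.12 (cv2) and the standard library are available. Lean on these libraries where they do the work, as an engineer would, in place of code of your own. Each camera call takes 0.05 s, during which the arm holds its last target. There are 200 camera calls.

## Working session

There is one attempt and no reset: what is moved stays moved. The work goes in short steps, Python scripts to look and compute and a shell command to move; the robot and the scene stay as the last step left them, time stands still between calls to the robot, and variables do not carry over. Pictures are saved under pics/ and viewed, at most 10 in all, crops included, and the job is handed in when it is done.

```bash
mkdir -p pics; python3 - <<'E'
from cell import *
import cv2,numpy as np
s=get_state();print(s['t'],s['position'],s['orientation'],s['grip_width'])
for n in('top','side'):
    f=grab_frame(n);cv2.imwrite(f'pics/{n}0.png',f[:,:,::-1])
    c=get_calibration(n);print(n,c['fx'],c['fy'],c['cx'],c['cy'],c['dist_coeffs'],np.round(c['extrinsics'],3).tolist())
    for t in('tray','gate_pad','chute'):
        print(t,[(np.round(d['uv']).tolist(),round(d['confidence'],2)) for d in look_for(n,t)])
E
```

```text
0.0 [ 0.24716706 -0.49046139  0.21189799] [[ 8.92987698e-01  4.50079527e-01 -1.17942977e-03]
 [ 4.50081059e-01 -8.92985238e-01  2.09862038e-03]
 [-1.08667302e-04 -2.40488118e-03 -9.99997102e-01]] 1.0009040774059719
top 352.4878752403545 352.4878752403545 253.11293314955364 193.6194079296181 [-0.0374656  0.         0.         0.         0.       ] [[-0.028, -0.997, 0.067, 0.493], [-0.999, 0.03, 0.032, -0.014], [-0.034, -0.066, -0.997, 0.734], [0.0, 0.0, 0.0, 1.0]]
tray [([384.0, 263.0], 0.83), ([318.0, 198.0], 0.64), ([296.0, 291.0], 0.62), ([281.0, 175.0], 0.4)]
gate_pad [([305.0, 166.0], 0.69)]
chute [([278.0, 176.0], 0.75)]
side 378.58555036227585 378.58555036227585 259.37735732818714 190.79263935779116 [-0.12825628  0.          0.          0.          0.        ] [[0.734, -0.413, 0.539, 0.165], [-0.679, -0.447, 0.582, -0.442], [0.001, -0.794, -0.608, 0.516], [0.0, 0.0, 0.0, 1.0]]
tray [([285.0, 343.0], 0.9), ([281.0, 222.0], 0.74), ([182.0, 291.0], 0.62)]
gate_pad [([309.0, 206.0], 0.61)]
chute [([299.0, 208.0], 0.78)]
```

View pics/top0.png

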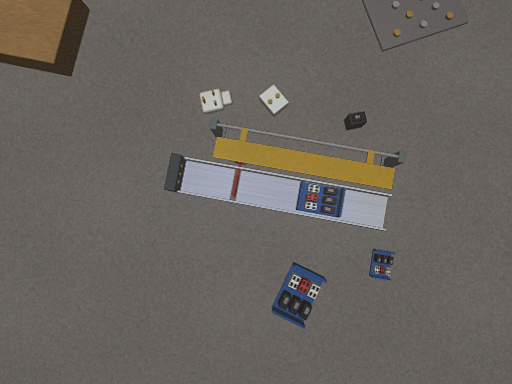

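View pics/side0.png

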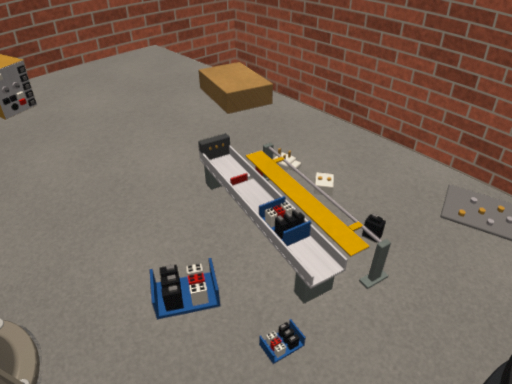

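Candidates in the top view: the tray in the chute (320,198), a large tray on the table (300,293) and a small one (382,264). The middle-sized one is the tray in the chute. Next I'll get metric poses and check my choice with an overlay crop.

```bash
cat > h.py <<'E'
from cell import *
import cv2,numpy as np
def cal(n):
    c=get_calibration(n);K=np.array([[c['fx'],0,c['cx']],[0,c['fy'],c['cy']],[0,0,1]]);return K,np.array(c['dist_coeffs']),np.array(c['extrinsics'])
def toplane(n,uv,z):
    K,d,E=cal(n);p=cv2.undistortPoints(np.array(uv,float).reshape(-1,1,2),K,d)[:,0]
    r=np.c_[p,np.ones(len(p))]@E[:3,:3].T;t=(z-E[2,3])/r[:,2];return E[:3,3]+r*t[:,None]
def proj(n,P):
    K,d,E=cal(n);I=np.linalg.inv(E);return cv2.projectPoints(np.array(P,float),cv2.Rodrigues(I[:3,:3])[0],I[:3,3],K,d)[0][:,0]
def w(P,pose):
    x,y,a=pose;P=np.array(P,float);c,s=np.cos(a),np.sin(a);return np.c_[x+c*P[:,0]-s*P[:,1],y+s*P[:,0]+c*P[:,1],P[:,2]]
def inv(P,pose):
    x,y,a=pose;P=np.array(P,float)-[x,y,0];c,s=np.cos(a),np.sin(a);return np.c_[c*P[:,0]+s*P[:,1],-s*P[:,0]+c*P[:,1],P[:,2]]
E
python3 - <<'E'
from h import *
def rect(n,t,z,near=None):
    ds=silhouettes(n,t)
    d=ds[0] if near is None else min(ds,key=lambda d:np.hypot(*(np.array(d['uv'])-near)))
    m=d['region'].astype(np.uint8);c=max(cv2.findContours(m,0,cv2.CHAIN_APPROX_NONE)[0],key=len)[:,0]
    W=toplane(n,c,z);return cv2.minAreaRect((W[:,:2]*1000).astype(np.float32)),m
for n in('top','side'):
    grab_frame(n);r,m=rect(n,'gate_pad',.088);print(n,r)
    b=max([(np.array(q)) for q in np.diff(cv2.boxPoints(r),axis=0)],key=np.linalg.norm)
    if b[1]<0:b=-b
    a=np.arctan2(-b[0],b[1])
    cx,cy=np.array(r[0])/1000;c,s=np.cos(a),np.sin(a)
    pose=(cx-(c*.062+s*.05),cy-(s*.062-c*.05),a);print('pose',np.round(pose,4))
    near={'top':(318,198),'side':(281,222)}[n]
    r2,_=rect(n,'tray',.085,near);print('tray',r2)
    uv=[toplane(n,[near],.085)[0]];print('tray chute',inv(uv,pose))
    if n=='top':P=pose
    np.save(f'pose_{n}.npy',pose)
pose=P
for n in('top','side'):
    f=cv2.imread(f'pics/{n}0.png')
    f=cv2.resize(f,None,fx=3,fy=3,interpolation=2) if 1 else f
    for q in ([(-30,-220,87),(-30,170,87)],[(30,-220,87),(30,170,87)],[(-34,170,110),(34,170,110)],[(42,-217,88),(82,-217,88),(82,117,88),(42,117,88),(42,-217,88)],[(-19,68,79),(19,68,79)]):
        u=proj(n,w(np.array(q)/1000.,pose));cv2.polylines(f,[(u*3+1).astype(int)],0,(0,255,0),1)
    f=f[360:760,450:1250] if n=='top' else f[360:960,540:1200]
    cv2.imwrite(f'pics/ov_{n}.png',f)
E
```

```text
top ((599.158447265625, -88.41336059570312), (333.94921875, 73.3613510131836), 77.54271697998047)
pose [ 0.5494 -0.0262 -0.2174]
tray ((523.2493286132812, -115.94277954101562), (82.83252716064453, 55.48299026489258), 77.51754760742188)
tray chute [[-0.00599874 -0.08921621  0.085     ]]
side ((599.4273681640625, -88.78323364257812), (341.3074035644531, 68.68669891357422), 78.34834289550781)
pose [ 0.5488 -0.0273 -0.2034]
tray ((526.4417114257812, -115.88084411621094), (113.59636688232422, 67.11515808105469), 76.78053283691406)
tray chute [[-0.01481365 -0.09507372  0.085     ]]
```

View pics/ov_top.png

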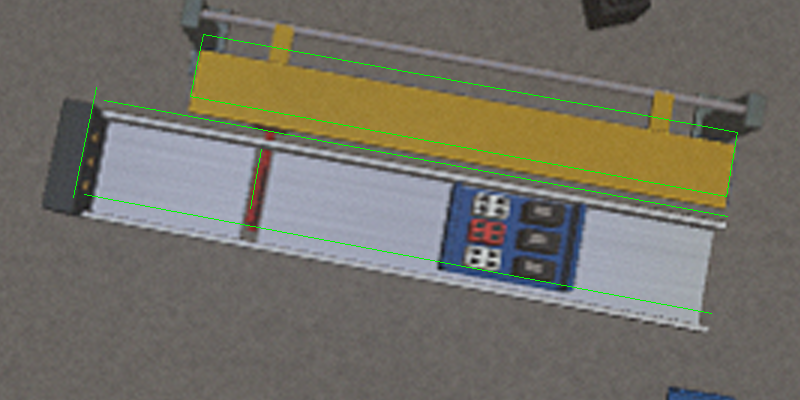

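View pics/ov_side.png

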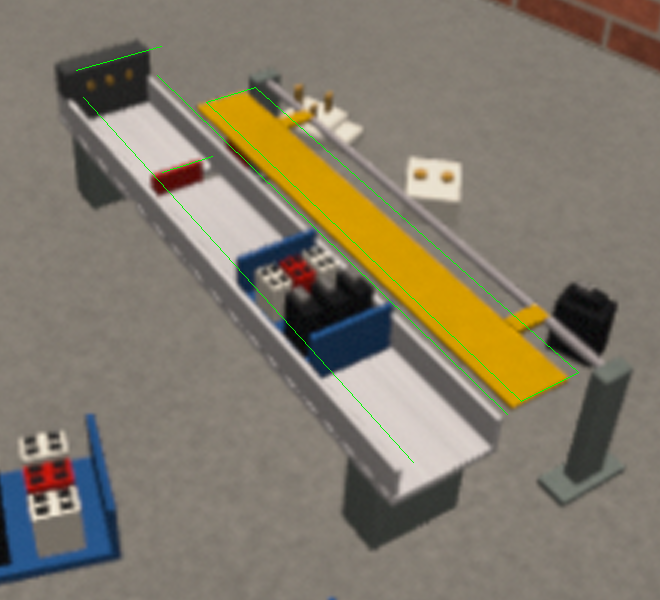

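The top crop shows the middle-sized tray inside the chute. My overlay is off because the silhouette took in the hinge arms. I'll refit from corners read in the crops: pad corners in the top view at (203,52), (190,110), (725,207), (735,142), in the side view at (198,106), (245,88), (513,407), (570,374), plus wall ends.

```bash
python3 - <<'E'
from h import *
from scipy.optimize import least_squares
M=np.array([(82,117,88),(42,117,88),(42,-217,88),(82,-217,88),(32,-220,87),(-32,-220,87)])/1000.
U={'top':np.array([(203,52),(190,110),(725,207),(735,142),(727,224),(706,327)],float),
   'side':np.array([(198,106),(245,88),(513,407),(570,374),(497,415),(398,470)],float)[[1,0,2,3,4,5]]}
off={'top':(450,360),'side':(540,360)}
U={n:(U[n]+off[n]+.5)/3-.5 for n in U}
for S in(('top',),('side',),('top','side')):
    r=least_squares(lambda p:np.concatenate([(proj(n,w(M,p))-U[n]).ravel() for n in S]),[.54,-.03,-.2],loss='soft_l1')
    print(S,np.round(r.x,4),np.round(r.fun.reshape(-1,2),1).tolist())
pose=r.x;np.save('pose.npy',pose)
# tray rear plate: top corners (z=99) top crop (583,203),(573,291); side crop (390,307),(310,338)
T={'top':[(583,203),(573,291)],'side':[(391,307),(310,336)]}
for n in T:
    uv=(np.array(T[n],float)+off[n]+.5)/3-.5;print(n,np.round(inv(toplane(n,uv,.099),pose),4).tolist())
s=get_state();R=s['orientation'];a=pose[2]
for sg in(1,-1):
    yv=sg*np.array([np.cos(a),np.sin(a),0]);z=np.array([0,0,-1.]);Rt=np.c_[np.cross(yv,z),yv,z]
    print(sg,np.degrees(cv2.Rodrigues(R.T@Rt)[0].ravel()),Rt.round(3).tolist())
print('tcp chute',inv([s['position']],pose))
E
```

```text
('top',) [ 0.5415 -0.0251 -0.2101] [[-0.9, -1.3], [-0.6, 0.3], [0.1, -0.0], [0.2, 0.2], [0.0, -0.0], [1.5, 0.3]]
('side',) [ 0.5427 -0.024  -0.2152] [[0.2, 0.7], [-0.3, -0.4], [-0.6, -0.7], [-0.5, 0.6], [1.0, 0.8], [0.3, -0.6]]
('top', 'side') [ 0.542  -0.0246 -0.2129] [[-1.0, -1.7], [-0.8, -0.1], [-0.2, 0.0], [-0.1, 0.3], [-0.3, 0.1], [1.1, 0.3], [0.0, 0.9], [-0.4, -0.1], [-0.3, -0.4], [-0.3, 0.9], [1.2, 1.1], [0.6, -0.2]]
top [[0.0275, -0.1298, 0.099], [-0.0255, -0.1328, 0.099]]
side [[0.0254, -0.1334, 0.099], [-0.0253, -0.1299, 0.099]]
1 [ 6.18679040e-03  3.43994046e-03 -5.10530650e+01] [[0.211, 0.977, 0.0], [0.977, -0.211, 0.0], [0.0, 0.0, -1.0]]
-1 [ 4.14909716e-03 -7.46222056e-03  1.28946935e+02] [[-0.211, -0.977, 0.0], [-0.977, 0.211, 0.0], [-0.0, -0.0, -1.0]]
tcp chute [[-0.1891813  -0.51824451  0.2130584 ]]
```

```bash
python3 -m creep '[{"gripper":-0.22,"slide":[0,0,0],"rot":[0,0,-0.114]},{"gripper":-0.22,"slide":[0,0,0],"rot":[0,0,-0.114]},{"gripper":-0.22,"slide":[0,0,0],"rot":[0,0,-0.114]},{"gripper":-0.22,"slide":[0,0,0],"rot":[0,0,-0.114]},{"gripper":-0.22,"slide":[0,0,0],"rot":[0,0,-0.111]},{"gripper":-0.22,"slide":[0.98,0.6,0],"rot":[0,0,0]},{"gripper":-0.22,"slide":[0.98,0.6,0],"rot":[0,0,0]},{"gripper":-0.22,"slide":[0.98,0.6,0],"rot":[0,0,0]},{"gripper":-0.22,"slide":[0.98,0.6,0],"rot":[0,0,0]},{"gripper":-0.22,"slide":[0.98,0.6,0],"rot":[0,0,0]},{"gripper":-0.22,"slide":[0.98,0.6,0],"rot":[0,0,0]},{"gripper":-0.22,"slide":[0.98,0.6,0],"rot":[0,0,0]},{"gripper":-0.22,"slide":[0.98,0.6,0],"rot":[0,0,0]},{"gripper":-0.22,"slide":[0.98,0.6,0],"rot":[0,0,0]},{"gripper":-0.22,"slide":[0.98,0.6,0],"rot":[0,0,0]},{"gripper":-0.22,"slide":[0.98,0.6,0],"rot":[0,0,0]},{"gripper":-0.22,"slide":[0.98,0.6,0],"rot":[0,0,0]},{"gripper":-0.22,"slide":[0,0,0],"rot":[0,0,0]}]'
cat >> h.py <<'E'
pose=np.load('pose.npy')
def rep():
    s=get_state();a=pose[2];yv=np.array([np.cos(a),np.sin(a),0]);z=np.array([0,0,-1.]);Rt=np.c_[np.cross(yv,z),yv,z]
    c,q=np.cos(a),np.sin(a);f=s['contact_force']
    print('t',round(s['t'],2),'tcp mm',np.round(inv([s['position']],pose)[0]*1000,1),'roterr deg',np.degrees(cv2.Rodrigues(s['orientation'].T@Rt)[0].ravel()).round(2),'F chute',np.round([c*f[0]+q*f[1],-q*f[0]+c*f[1],f[2]],2),'open',round(s['grip_width'],3))
E
python3 - <<'E'
from h import *
rep();f=grab_frame('wrist');cv2.imwrite('pics/w1.png',f[:,:,::-1])
E
```

```text
t: 2.95
position: [0.5353, -0.188, 0.2129]
orientation: [[0.205, 0.979, 0.001], [0.979, -0.205, 0.003], [0.003, 0.001, -1.0]]
contact_force: [-0.3, -1.1, -0.7]
grip_width: 0.608
finger_force: 0.0
t 2.95 tcp mm [  28.  -161.1  212.9] roterr deg [ 0.04 -0.16  0.35] F chute [-0.05 -1.1  -0.75] open 0.608
```

View pics/w1.png

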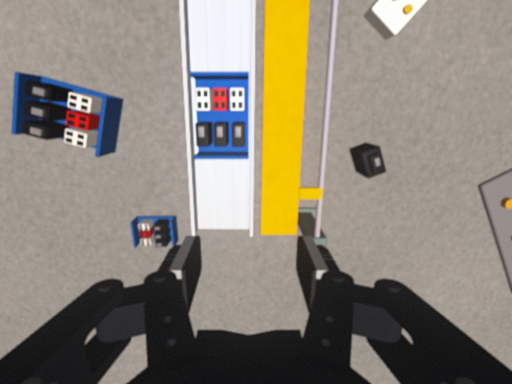

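Wrist view: the tray (rear at row 157) lies ahead of the left finger, which is in line with the channel (columns 192–252). The right finger is over the yellow pad (262–300, end at row 235). I'll check the fit numerically against these pixels.

```bash
python3 - <<'E'
from h import *
s=get_state();c=get_calibration('wrist');T=np.array(c['tool_from_camera']);W=np.eye(4);W[:3,:3]=s['orientation'];W[:3,3]=s['position']
I=np.linalg.inv(W@T);K=np.array([[c['fx'],0,c['cx']],[0,c['fy'],c['cy']],[0,0,1]])
P=w(np.array([(-32,-220,87),(32,-220,87),(42,-217,88),(82,-217,88),(-27,-131,99),(27,-131,99),(28-33.5,-161,75),(28+33.5,-161,75)])/1000.,pose)
print(cv2.projectPoints(P,cv2.Rodrigues(I[:3,:3])[0],I[:3,3],K,np.array(c['dist_coeffs']))[0][:,0].round())
E
```

```text
[[195. 232.]
 [253. 232.]
 [262. 230.]
 [298. 230.]
 [193. 153.]
 [248. 153.]
 [218. 177.]
 [280. 178.]]
```

```bash
python3 -m creep '[{"gripper":-0.22,"slide":[0,0,0.8],"rot":[0,0,0.004]},{"gripper":-0.22,"slide":[0,0,0.8],"rot":[0,0,0]},{"gripper":-0.22,"slide":[0,0,0.8],"rot":[0,0,0]},{"gripper":-0.22,"slide":[0,0,0.8],"rot":[0,0,0]},{"gripper":-0.22,"slide":[0,0,0.2],"rot":[0,0,0]},{"gripper":-0.22,"slide":[0,0,0],"rot":[0,0,0]}]' >/dev/null
python3 -c "
from h import *
rep()"
python3 -m creep '[{"gripper":-0.22,"slide":[0,0,0.2],"rot":[0,0,0]},{"gripper":-0.22,"slide":[0,0,0],"rot":[0,0,0]}]'>/dev/null
python3 -c "
from h import *
rep()
f=grab_frame('side');cv2.imwrite('pics/s2.png',cv2.resize(f[110:290,160:420,::-1],None,fx=3,fy=3))"
```

```text
t 3.75 tcp mm [  26.8 -166.6  111.2] roterr deg [-0.01  0.04 -0.47] F chute [ 0.35 -0.28  0.56] open 0.609
t 4.0 tcp mm [  27.  -165.6  105.3] roterr deg [ 0.02  0.01 -0.39] F chute [-0.8   0.12  0.49] open 0.608
```

View pics/s2.png

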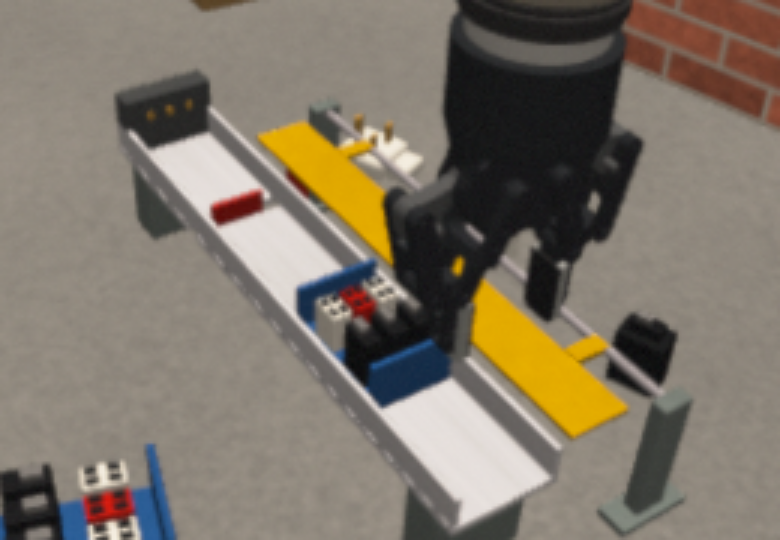

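```bash
python3 - <<'E'
from h import *
for q in [(-6.5,-165.6,91),(60.5,-165.6,91),(0,-130,99),(27,-165,205)]:
    u=proj('side',w(np.array([q])/1000,pose))[0]; print(q,(u-[160,110])*3)
for uv in [(455,355),(545,315)]:
  for z in(.091,.100,.110):
    print(uv,z,inv(toplane('side',[np.array(uv)/3+[160,110]],z),pose)*1000)
grab_frame('top');f=grab_frame('top');cv2.imwrite('pics/t2.png',cv2.resize(f[110:260,200:430,::-1],None,fx=3,fy=3))
E
```

```text
(-6.5, -165.6, 91) [436.19295278 404.0582221 ]
(60.5, -165.6, 91) [535.34314183 358.67535153]
(0, -130, 99) [408.30366549 348.50407898]
(27, -165, 205) [511.051306   206.57505444]
(455, 355) 0.091 [[  24.38432269 -140.54465349   91.        ]]
(455, 355) 0.1 [[  17.92902242 -147.887706    100.        ]]
(455, 355) 0.11 [[  10.75646657 -156.04665323  110.        ]]
(545, 315) 0.091 [[  88.85600183 -140.26913765   91.        ]]
(545, 315) 0.1 [[  81.0359144 -147.6180225  100.       ]]
(545, 315) 0.11 [[  72.34692836 -155.7834501   110.        ]]
```

View pics/t2.png

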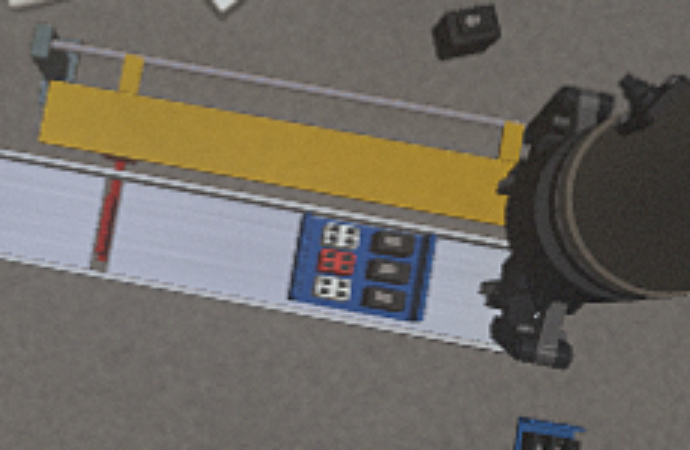

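The fingertips look higher above the pad than I assumed, so I'll find contact by force while descending in small steps.

```bash
R='python3 -c "from h import *;rep()"'
python3 -m creep '[{"gripper":-0.22,"slide":[0,0,0.1],"rot":[0,0,-0.004]},{"gripper":-0.22,"slide":[0,0,0],"rot":[0,0,0]}]'>/dev/null; eval $R
python3 -m creep '[{"gripper":-0.22,"slide":[0,0,0.1],"rot":[0,0,0]},{"gripper":-0.22,"slide":[0,0,0],"rot":[0,0,0]}]'>/dev/null; eval $R
python3 -m creep '[{"gripper":-0.22,"slide":[0,0,0.1],"rot":[0,0,0]},{"gripper":-0.22,"slide":[0,0,0],"rot":[0,0,0]}]'>/dev/null; eval $R
python3 -m creep '[{"gripper":-0.22,"slide":[0,0,0.1],"rot":[0,0,0]},{"gripper":-0.22,"slide":[0,0,0],"rot":[0,0,0]}]'>/dev/null; eval $R
python3 -m creep '[{"gripper":-0.22,"slide":[0,0,0.1],"rot":[0,0,0]},{"gripper":-0.22,"slide":[0,0,0],"rot":[0,0,0]}]'>/dev/null; eval $R
```

```text
t 4.4 tcp mm [  26.7 -165.5  101.7] roterr deg [-0.03 -0.   -0.02] F chute [-0.07 -0.54  0.06] open 0.611
t 4.65 tcp mm [  26.6 -165.5   98.6] roterr deg [-0.04 -0.   -0.02] F chute [ 0.01 -0.03  0.08] open 0.611
t 4.9 tcp mm [  26.7 -165.5   95.7] roterr deg [-0.04 -0.   -0.02] F chute [ 0.74 -0.94  0.56] open 0.605
t 5.15 tcp mm [  26.7 -165.5   92.7] roterr deg [-0.04 -0.   -0.02] F chute [ 0.27  0.07 -0.04] open 0.607
t 5.4 tcp mm [  26.7 -165.6   89.7] roterr deg [-0.04 -0.   -0.03] F chute [ 0.55 -1.01  0.4 ] open 0.608
```

```bash
R='python3 -c "from h import *;rep()"'
python3 -m creep '[{"gripper":-0.22,"slide":[0,0,0.1],"rot":[0,0,0]},{"gripper":-0.22,"slide":[0,0,0],"rot":[0,0,0]}]'>/dev/null; eval $R
python3 -m creep '[{"gripper":-0.22,"slide":[0,0,0.1],"rot":[0,0,0]},{"gripper":-0.22,"slide":[0,0,0],"rot":[0,0,0]}]'>/dev/null; eval $R
python3 -m creep '[{"gripper":-0.22,"slide":[0,0,0.1],"rot":[0,0,0]},{"gripper":-0.22,"slide":[0,0,0],"rot":[0,0,0]}]'>/dev/null; eval $R
python3 - <<'E'
from h import *
f=grab_frame('side');cv2.imwrite('pics/s3.png',cv2.resize(f[150:270,240:390,::-1],None,fx=5,fy=5))
E
```

```text
t 5.65 tcp mm [  26.7 -165.5   86.7] roterr deg [-0.04 -0.   -0.02] F chute [-0.58  0.21 -0.7 ] open 0.611
t 5.9 tcp mm [  26.7 -165.6   83.7] roterr deg [-0.04 -0.   -0.03] F chute [-0.86  0.25  0.03] open 0.611
t 6.15 tcp mm [  26.6 -165.5   80.7] roterr deg [-0.04 -0.   -0.02] F chute [ 0.67 -0.32  0.22] open 0.612
```

View pics/s3.png

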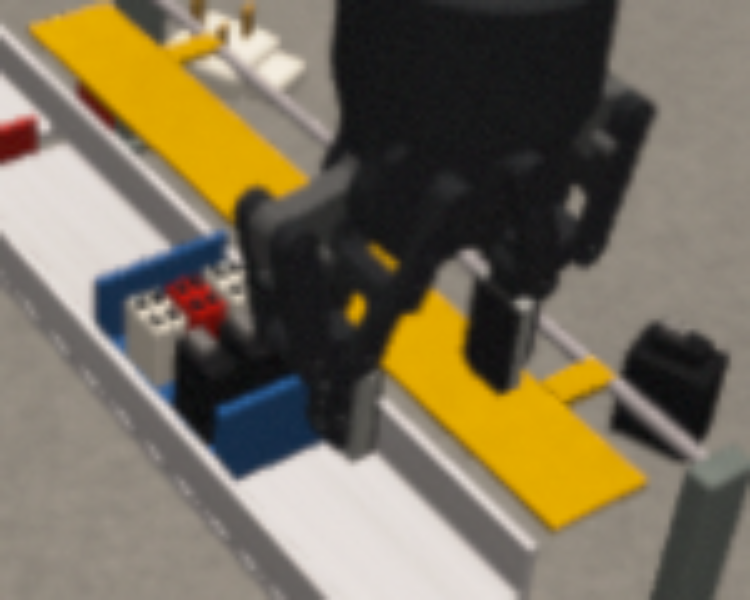

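```bash
python3 - <<'E'
from h import *
for uv in [(352,460),(503,393)]:
  for z in(.080,.085,.09,.095,.100,.105):
    print(uv,z,inv(toplane('side',[np.array(uv)/5+[240,150]],z),pose).round(4)*1000)
E
```

```text
(352, 460) 0.08 [[  11.1 -156.5   80. ]]
(352, 460) 0.085 [[   7.8 -160.3   85. ]]
(352, 460) 0.09 [[   4.4 -164.1   90. ]]
(352, 460) 0.095 [[   1.1 -167.9   95. ]]
(352, 460) 0.1 [[  -2.3 -171.7  100. ]]
(352, 460) 0.105 [[  -5.6 -175.5  105. ]]
(503, 393) 0.08 [[  74.  -157.3   80. ]]
(503, 393) 0.085 [[  69.9 -161.1   85. ]]
(503, 393) 0.09 [[  65.9 -164.9   90. ]]
(503, 393) 0.095 [[  61.8 -168.7   95. ]]
(503, 393) 0.1 [[  57.7 -172.5  100. ]]
(503, 393) 0.105 [[  53.7 -176.3  105. ]]
```

The picture puts the tips about 100 mm above the table, still clear of the pad, so I'll keep going down.

```bash
R='python3 -c "from h import *;rep()"'
python3 -m creep '[{"gripper":-0.22,"slide":[0,0,0.1],"rot":[0,0,0]},{"gripper":-0.22,"slide":[0,0,0],"rot":[0,0,0]}]'>/dev/null; eval $R
python3 -m creep '[{"gripper":-0.22,"slide":[0,0,0.1],"rot":[0,0,0]},{"gripper":-0.22,"slide":[0,0,0],"rot":[0,0,0]}]'>/dev/null; eval $R
python3 -m creep '[{"gripper":-0.22,"slide":[0,0,0.1],"rot":[0,0,0]},{"gripper":-0.22,"slide":[0,0,0],"rot":[0,0,0]}]'>/dev/null; eval $R
python3 - <<'E'
from h import *
for n in('side','top'):
    grab_frame(n)
    for t in('gate_leaf','tray'):
        print(n,t,[(np.round(d['uv']).tolist(),round(d['confidence'],2),int(d['region'].sum())) for d in silhouettes(n,t)])
E
```

```text
t 6.45 tcp mm [  26.7 -165.6   77.7] roterr deg [-0.03 -0.   -0.03] F chute [0.71 0.32 0.03] open 0.612
t 6.7 tcp mm [  26.7 -165.5   74.7] roterr deg [-0.04 -0.   -0.02] F chute [-0.22  0.62  0.15] open 0.613
t 6.95 tcp mm [  26.7 -165.5   71.7] roterr deg [-0.04 -0.   -0.02] F chute [-0.01  0.88 -0.67] open 0.609
side gate_leaf [([272.0, 231.0], 0.71, 9359)]
side tray [([278.0, 220.0], 0.94, 1085), ([283.0, 342.0], 0.68, 1140), ([185.0, 292.0], 0.67, 2856)]
top gate_leaf [([263.0, 174.0], 0.82, 10331)]
top tray [([320.0, 199.0], 0.9, 1310), ([297.0, 295.0], 0.6, 1976)]
```

```bash
R='python3 -c "from h import *;rep()"'
cat >> h.py <<'E'
def red():
    for n in('side','top'):
        f=grab_frame(n).astype(int);u=proj(n,w(np.array([(0,68,72)])/1000.,pose))[0].astype(int)
        g=f[u[1]-14:u[1]+14,u[0]-16:u[0]+16];print(n,'red px',int(((g[...,0]>1.8*g[...,1])&(g[...,0]>60)).sum()))
E
python3 -c "from h import *;red()"
python3 -m creep '[{"gripper":-0.22,"slide":[0,0,0.1],"rot":[0,0,0]},{"gripper":-0.22,"slide":[0,0,0],"rot":[0,0,0]}]'>/dev/null; eval $R
python3 -m creep '[{"gripper":-0.22,"slide":[0,0,0.1],"rot":[0,0,0]},{"gripper":-0.22,"slide":[0,0,0],"rot":[0,0,0]}]'>/dev/null; eval $R
python3 -m creep '[{"gripper":-0.22,"slide":[0,0,0.08],"rot":[0,0,0]},{"gripper":-0.22,"slide":[0,0,0],"rot":[0,0,0]}]'>/dev/null; eval $R
python3 -c "from h import *;red()"
```

```text
side red px 107
top red px 66
t 7.6 tcp mm [  26.6 -165.6   68.6] roterr deg [-0.05 -0.   -0.03] F chute [ 0.54 -0.41 -0.77] open 0.607
t 7.85 tcp mm [  27.2 -165.5   66.2] roterr deg [ 0.03  0.01 -0.02] F chute [-0.16  0.94  3.01] open 0.608
t 8.1 tcp mm [  27.1 -165.5   63.8] roterr deg [ 0.03  0.01 -0.02] F chute [-0.44  0.4   2.92] open 0.609
side red px 72
top red px 60
```

```bash
R='python3 -c "from h import *;rep()"'
python3 -m creep '[{"gripper":-0.22,"slide":[0,0,0.1],"rot":[0,0,0]},{"gripper":-0.22,"slide":[0,0,0.1],"rot":[0,0,0]},{"gripper":-0.22,"slide":[0,0,0],"rot":[0,0,0]}]'>/dev/null; eval $R
python3 -m creep '[{"gripper":-0.22,"slide":[0,0,0.12],"rot":[0,0,0]},{"gripper":-0.22,"slide":[0,0,0],"rot":[0,0,0]}]'>/dev/null; eval $R
python3 - <<'E'
from h import *
red();f=grab_frame('side');cv2.imwrite('pics/s4.png',cv2.resize(f[130:280,200:390,::-1],None,fx=4,fy=4))
E
```

```text
t 8.57 tcp mm [  27.5 -165.5   57.7] roterr deg [ 0.06  0.01 -0.02] F chute [-0.01 -0.61  5.34] open 0.61
t 8.82 tcp mm [  27.9 -165.6   54.5] roterr deg [ 0.12  0.01 -0.03] F chute [-2.22 -0.28  7.37] open 0.612
side red px 0
top red px 49
```

View pics/s4.png

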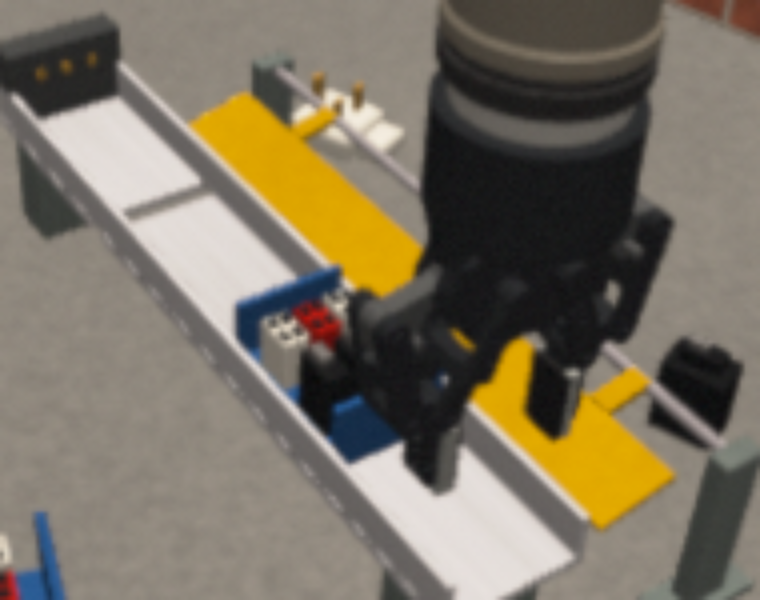

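The pad is held at about 0.3 rad with 7.4 N, the slot at (165,200) shows no red, and the left finger is behind the tray inside the channel. Starting the push.

```bash
R='python3 -c "from h import *;rep()"'
python3 -m creep '[{"gripper":-0.22,"slide":[0.15,0,0],"rot":[0,0,0]},{"gripper":-0.22,"slide":[0.15,0,0],"rot":[0,0,0]},{"gripper":-0.22,"slide":[0.15,0,0],"rot":[0,0,0]},{"gripper":-0.22,"slide":[0.15,0,0],"rot":[0,0,0]},{"gripper":-0.22,"slide":[0.15,0,0],"rot":[0,0,0]}]'>/dev/null; eval $R
python3 -m creep '[{"gripper":-0.22,"slide":[0.12,0,0],"rot":[0,0,0]},{"gripper":-0.22,"slide":[0.12,0,0],"rot":[0,0,0]},{"gripper":-0.22,"slide":[0.12,0,0],"rot":[0,0,0]},{"gripper":-0.22,"slide":[0.12,0,0],"rot":[0,0,0]}]'>/dev/null; eval $R
cat >> h.py <<'E'
def tr():
    # rear/front extent of the tray from the blue pixels in the top picture, chute y at plate-top height
    f=grab_frame('top');h=cv2.cvtColor(f,cv2.COLOR_RGB2HSV);v,u=np.nonzero(cv2.inRange(h,(100,120,40),(130,255,255)))
    P=inv(toplane('top',np.c_[u,v],.099),pose)*1000;P=P[(abs(P[:,0])<30)&(abs(P[:,1])<260)]
    print('tray blue y',np.percentile(P[:,1],[1,99]).round(1),len(P))
E
python3 -c "from h import *;tr()"
```

```text
t 9.6 tcp mm [  27.1 -146.6   54.4] roterr deg [ 0.02  0.25 -0.19] F chute [-1.79 -4.55  5.64] open 0.611
t 10.1 tcp mm [  27.  -135.8   54.4] roterr deg [ 0.    0.5  -0.28] F chute [-1.98 -8.59  6.94] open 0.607
tray blue y [-122.9  -44.8] 510
```

```bash
R='python3 -c "from h import *;rep()"'
python3 -m creep '[{"gripper":-0.22,"slide":[0.2,0,0],"rot":[0,0,0]},{"gripper":-0.22,"slide":[0.2,0,0],"rot":[0,0,0]},{"gripper":-0.22,"slide":[0.2,0,0],"rot":[0,0,0]},{"gripper":-0.22,"slide":[0.2,0,0],"rot":[0,0,0]},{"gripper":-0.22,"slide":[0.2,0,0],"rot":[0,0,0]},{"gripper":-0.22,"slide":[0.2,0,0],"rot":[0,0,0]},{"gripper":-0.22,"slide":[0.2,0,0],"rot":[0,0,0]}]'>/dev/null; eval $R
python3 -m creep '[{"gripper":-0.22,"slide":[0.2,0,0],"rot":[0,0,0]},{"gripper":-0.22,"slide":[0.2,0,0],"rot":[0,0,0]},{"gripper":-0.22,"slide":[0.2,0,0],"rot":[0,0,0]},{"gripper":-0.22,"slide":[0.2,0,0],"rot":[0,0,0]},{"gripper":-0.22,"slide":[0.2,0,0],"rot":[0,0,0]},{"gripper":-0.22,"slide":[0.2,0,0],"rot":[0,0,0]}]'>/dev/null; eval $R
python3 -c "from h import *;tr();red()"
```

```text
t 11.03 tcp mm [ 27.1 -94.2  54.4] roterr deg [-0.01  0.54 -0.3 ] F chute [-2.29 -9.3   7.69] open 0.611
t 11.78 tcp mm [ 27.3 -58.4  54.3] roterr deg [-0.02  0.56 -0.3 ] F chute [-2.83 -9.84  8.67] open 0.612
tray blue y [-45.4  31. ] 524
side red px 9
top red px 51
```

```bash
R='python3 -c "from h import *;rep()"'
python3 -m creep '[{"gripper":-0.22,"slide":[0.2,0,0],"rot":[0,0,0]},{"gripper":-0.22,"slide":[0.2,0,0],"rot":[0,0,0]},{"gripper":-0.22,"slide":[0.2,0,0],"rot":[0,0,0]},{"gripper":-0.22,"slide":[0.2,0,0],"rot":[0,0,0]},{"gripper":-0.22,"slide":[0.2,0,0],"rot":[0,0,0]},{"gripper":-0.22,"slide":[0.2,0,0],"rot":[0,0,0]},{"gripper":-0.22,"slide":[0.2,0,0],"rot":[0,0,0]},{"gripper":-0.22,"slide":[0.2,0,0],"rot":[0,0,0]},{"gripper":-0.22,"slide":[0.2,0,0],"rot":[0,0,0]}]'>/dev/null; eval $R
python3 -m creep '[{"gripper":-0.22,"slide":[0.2,0,0],"rot":[0,0,0]},{"gripper":-0.22,"slide":[0.2,0,0],"rot":[0,0,0]},{"gripper":-0.22,"slide":[0.2,0,0],"rot":[0,0,0]},{"gripper":-0.22,"slide":[0.2,0,0],"rot":[0,0,0]},{"gripper":-0.22,"slide":[0.2,0,0],"rot":[0,0,0]},{"gripper":-0.22,"slide":[0.2,0,0],"rot":[0,0,0]},{"gripper":-0.22,"slide":[0.2,0,0],"rot":[0,0,0]},{"gripper":-0.22,"slide":[0.2,0,0],"rot":[0,0,0]}]'>/dev/null; eval $R
python3 -c "from h import *;tr()"
```

```text
t 13.05 tcp mm [27.6 -4.8 54.4] roterr deg [-0.03  0.6  -0.31] F chute [-2.03 -9.55  9.31] open 0.609
t 14.05 tcp mm [27.8 42.9 54.3] roterr deg [-0.03  0.65 -0.31] F chute [ -1.81 -11.09  10.09] open 0.613Traceback (most recent call last):
  File "<string>", line 1, in <module>
    from h import *;tr()
                    ~~^^
  File "h.py", line 27, in tr
    print('tray blue y',np.percentile(P[:,1],[1,99]).round(1),len(P))
                        ~~~~~~~~~~~~~^^^^^^^^^^^^^^^
    return _quantile_unchecked(
        a, q, axis, out, overwrite_input, method, keepdims, weights)
    return _ureduce(a,
                    func=_quantile_ureduce_func,
    ...<5 lines>...
                    overwrite_input=overwrite_input,
                    method=method)
    r = func(a, **kwargs)
    result = _quantile(arr,
                       quantiles=q,
    ...<2 lines>...
                       out=out,
                       weights=wgt)
    slices_having_nans = np.isnan(arr[-1, ...])
                                  ~~~^^^^^^^^^
IndexError: index -1 is out of bounds for axis 0 with size 0
```

```bash
R='python3 -c "from h import *;rep()"'
python3 -m creep '[{"gripper":-0.22,"slide":[0.14,0,0],"rot":[0,0,0]},{"gripper":-0.22,"slide":[0.14,0,0],"rot":[0,0,0]},{"gripper":-0.22,"slide":[0.14,0,0],"rot":[0,0,0]},{"gripper":-0.22,"slide":[0.14,0,0],"rot":[0,0,0]},{"gripper":-0.22,"slide":[0.1,0,0],"rot":[0,0,0]},{"gripper":-0.22,"slide":[0.1,0,0],"rot":[0,0,0]}]'>/dev/null; eval $R
python3 -m creep '[{"gripper":-0.22,"slide":[0.08,0,0],"rot":[0,0,0]},{"gripper":-0.22,"slide":[0.08,0,0],"rot":[0,0,0]}]'>/dev/null; eval $R
python3 -m creep '[{"gripper":-0.22,"slide":[0.08,0,0],"rot":[0,0,0]},{"gripper":-0.22,"slide":[0.08,0,0],"rot":[0,0,0]}]'>/dev/null; eval $R
```

```text
t 14.85 tcp mm [27.9 65.5 54.4] roterr deg [-0.04  0.66 -0.31] F chute [ -2.3  -11.92  11.15] open 0.61
t 15.1 tcp mm [28.  70.3 54.3] roterr deg [-0.04  0.67 -0.31] F chute [ -2.16 -10.92  10.95] open 0.612
t 15.35 tcp mm [28.  75.  54.3] roterr deg [-0.04  0.68 -0.31] F chute [ -1.57 -11.55  10.51] open 0.609
```

```bash
R='python3 -c "from h import *;rep()"'
python3 -m creep '[{"gripper":-0.22,"slide":[0.08,0,0],"rot":[0,0,0]}]'>/dev/null; eval $R
python3 -m creep '[{"gripper":-0.22,"slide":[0.06,0,0],"rot":[0,0,0]}]'>/dev/null; eval $R
python3 -c "from h import *
f=grab_frame('side');cv2.imwrite('pics/s5.png',cv2.resize(f[120:240,180:330,::-1],None,fx=5,fy=5))"
```

```text
t 15.47 tcp mm [28.  77.3 54.3] roterr deg [-0.05  0.68 -0.31] F chute [ -1.34 -10.67  10.23] open 0.608
t 15.6 tcp mm [28.  78.4 54.3] roterr deg [-0.05  0.77 -0.29] F chute [ -2.96 -13.6   12.44] open 0.616
```

View pics/s5.png

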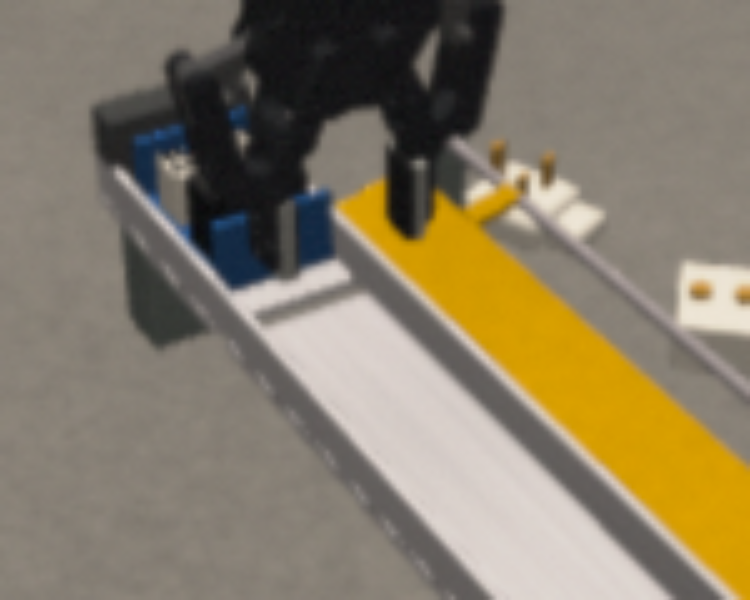

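The tray (rear plate around (270,230)) is past the empty slot and apparently at the stop, and the force has started to rise. I'll push a little more to confirm.

```bash
R='python3 -c "from h import *;rep()"'
python3 -m creep '[{"gripper":-0.22,"slide":[0.06,0,0],"rot":[0,0,0]},{"gripper":-0.22,"slide":[0,0,0],"rot":[0,0,0]}]'>/dev/null; eval $R
python3 -m creep '[{"gripper":-0.22,"slide":[0.08,0,0],"rot":[0,0,0]},{"gripper":-0.22,"slide":[0,0,0],"rot":[0,0,0]}]'>/dev/null; eval $R
```

```text
t 15.9 tcp mm [27.9 78.2 54.3] roterr deg [-0.09  0.91 -0.33] F chute [ -3.32 -14.68  12.93] open 0.612
t 16.15 tcp mm [27.9 78.2 54.3] roterr deg [-0.13  1.12 -0.37] F chute [ -3.97 -17.96  15.61] open 0.606
```

Home against the stop: the finger no longer advances and the force is rising. Now I'll back off the tray, then lift so that the gate rises.

```bash
R='python3 -c "from h import *;rep()"'
python3 -m creep '[{"gripper":-0.22,"slide":[-0.15,0,0],"rot":[0,0,0]},{"gripper":-0.22,"slide":[-0.15,0,0],"rot":[0,0,0]},{"gripper":-0.22,"slide":[-0.15,0,0],"rot":[0,0,0]},{"gripper":-0.22,"slide":[0,0,0],"rot":[0,0,0]}]'>/dev/null; eval $R
python3 -m creep '[{"gripper":-0.22,"slide":[0,0,-0.1],"rot":[0,0,0]},{"gripper":-0.22,"slide":[0,0,-0.15],"rot":[0,0,0]},{"gripper":-0.22,"slide":[0,0,-0.15],"rot":[0,0,0]},{"gripper":-0.22,"slide":[0,0,-0.2],"rot":[0,0,0]},{"gripper":-0.22,"slide":[0,0,-0.3],"rot":[0,0,0]},{"gripper":-0.22,"slide":[0,0,-0.8],"rot":[0,0,0]},{"gripper":-0.22,"slide":[0,0,-0.8],"rot":[0,0,0]},{"gripper":-0.22,"slide":[0,0,-0.8],"rot":[0,0,0]},{"gripper":-0.22,"slide":[-0.8,0,-0.8],"rot":[0,0,0]},{"gripper":-0.22,"slide":[-0.9,0,-0.6],"rot":[0,0,0]},{"gripper":-0.22,"slide":[-0.9,0,0],"rot":[0,0,0]},{"gripper":-0.22,"slide":[-0.9,0,0],"rot":[0,0,0]},{"gripper":-0.22,"slide":[-0.9,0,0],"rot":[0,0,0]},{"gripper":-0.22,"slide":[-0.9,0,0],"rot":[0,0,0]},{"gripper":-0.22,"slide":[0,0,0],"rot":[0,0,0]}]'>/dev/null; eval $R
python3 -c "from h import *
red();tr()"
```

```text
t 16.65 tcp mm [27.9 78.3 54.7] roterr deg [ 0.1  -0.   -0.07] F chute [-0.69 -1.29  6.84] open 0.607
t 18.52 tcp mm [ 26.9 -83.6 194.9] roterr deg [-0.03  0.1  -0.33] F chute [ 0.69  0.32 -0.13] open 0.609
side red px 111
top red px 68
tray blue y [ 89.9 168.5] 440
```

```bash
python3 - <<'E'
from h import *
f=grab_frame('side');h=cv2.cvtColor(f,cv2.COLOR_RGB2HSV);m=cv2.inRange(h,(100,120,30),(130,255,255));m[:120]=0;m[230:]=0
v,u=np.nonzero(m);k=(u>180)&(u<300);u=u[k];v=v[k];print('seen',u.min(),u.max(),v.min(),v.max())
for yo in(130,128,125):
    P=np.array([(x,y,z) for x in(-27,27) for y in(yo-40,yo+40) for z in(65,99)])/1000.;q=proj('side',w(P,pose));print(yo,q.min(0).round(1),q.max(0).round(1))
for n,t in(('top','plug'),('top','spare_breaker'),('top','terminal_block')):
    grab_frame(n);print(t,[np.round(d['uv']).tolist() for d in look_for(n,t)][:1])
E
```

```text
seen 207 245 141 176
130 [204.9 141.4] [245.4 179.7]
128 [205.3 141.8] [245.9 180.2]
125 [205.8 142.4] [246.6 180.9]
plug [[215.0, 97.0]]
spare_breaker []
terminal_block [[275.0, 101.0]]
```

```bash
python3 -c "
from cell import *
print(job_done())"
```

```text
the job is handed in; nothing more can be done
None
```

The job is handed in with no verdict returned: the middle-sized tray is home against the end stop, the gate has sprung back up behind it, and the plug and terminal block are where they were (the detector missed the spare breaker in the last look, and the arm never went near it).

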